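Preset an antenna tuner: stop to the pointer, slider to rest on the stop

ROBOT

A 7-joint arm with a two-finger parallel gripper is mounted at the origin on the work surface. World frame = base frame: x ahead of the robot, y to its left, z up, the work surface at z = 0. Lengths are in m, angles in degrees, forces in N, time in s.
With the tool pointing down it reaches from about 0.425 to 0.95 m from the base axis. Payload 16.7 kg.
Tool frame: the origin (TCP) lies between the finger pads; the fingertips stand 14 mm ahead of it and the grasp point (between the pads) lies 5 mm behind it; z points along the fingers, x is the direction in which the jaws open and shut, and the axes are right-handed (so a half turn about z gives the same grasp; the last joint's range is limited). The gripper opens to 94 mm and grips with 3 to 60 N. Pads are 16 mm wide; open, the fingers measure 119 mm over their backs; the gripper's body (75 mm by 177 mm) begins 78 mm behind the grasp point.
Start: joints at [66.091, 24.414, 4.234, 92.017, -1.954, 63.644, -3.845], TCP at [0.179, -0.651, 0.219] pointing down, gripper open.
Joint ranges: [-163.25, 163.25], [-28.42, 122.38], [-70.27, 78.77], [12.13, 141.07], [-58.53, 238.53], [9.26, 117.41], [-156.51, 156.51]. Speed limits (degrees/s): [108.29, 108.29, 136.94, 136.94, 172.46, 172.46, 172.46].

INTERFACE

Orientations are given as [roll, pitch, yaw] about the fixed x, y, z axes, in that order (R = Rz(yaw) Ry(pitch) Rx(roll)).
In Python, from rig import state, get_image, finish_job gives the robot as it stands.
- The arm moves only by the shell command python3 -m pendant 'ROWS'. ROWS is JSON, a list that holds one entry, the list of rows, each a list of 7 numbers: the turn, a rotation vector about the world's x, y, z each as a share of 0.12 rad, from -1 to 1, then the shift along the world's x, y, z each as a share of 0.03 m, from -1 to 1, then the closure, from 0 (fully open) to 1 (shut). A call has 1 to 8 rows; each row shifts and turns the pose as measured when the row begins; what a row does not reach is not made up. A row lasts 1/12 s, in which the tool goes at most 41.7 mm and 7.16 degrees, less where a joint would pass 70% of its speed; a pose out of reach is approached as far as the arm can. A call with a number of a shift or a turn outside -1 to 1 is refused whole. A call with a gripper value outside its range is refused whole. The fingers move at their own pace and stop on an object; the grip force is fixed at half the most. Time passes only in rows, so rows that do not move let the fingers close. It gives the time, the measured TCP pose, the force and the opening at its end, in the units of the state.
- state(): the state, without advancing time (a new reading comes with each control period).
- get_image(name): name is "scene" or "top"; returns a dict with "img" (420x560x3 uint8, red, green, blue), "camera_matrix" (3x3 intrinsics, pixels), "dist" ([k1, k2, p1, p2, k3] as OpenCV has them; the pictures are not rectified), "eye" and "rotation" of the camera in the world. Camera axes: x right, y down, z forward; pixel columns grow to the right and rows downward; lengths in m; the calibration is good to about 2 mm. A picture is of the moment at which its call begins. There is no depth.
- finish_job(): hands the job in, once; it reports no verdict.
The state is a dict: "t": time; "q": joint angles; "joint_velocities": joint speeds; "effort": joint torques, N m; "eef_pos": TCP position; "tool_rot": TCP orientation; "contact_force": force on the tool from outside, world axes, zero at the start; "wrist_torque": the same for the moment, N m; "finger_gap": finger opening in m.
Only numpy, scipy, OpenCV 4.12 (cv2) and the standard library are available. Lean on these libraries where they do the work, as an engineer would, in place of code of your own. Each camera call takes 0.05 s, during which the arm holds its last target.

TASK

Preset the antenna tuner for the next band. First slide the stop collar along its bar until its pin lines up with the little diamond-shaped pointer on the scale, and let go of it there. Then slide the black slider grip along its track towards the stop until you feel it meet the stop's hidden sprung buffer, and leave it resting lightly against the buffer, without driving it in hard or shifting the stop, and without disturbing the things around the tuner.

Things in the scene. Friction and masses are not known exactly. Their poses are not given: they have to be found in the camera images.
- tuner: Grey desk unit, fixed, level, 150 mm (its x) by 360 mm (y) by 50 mm high; origin at the centre of its underside. Two slots run along its y: the slider's at its x = -35 mm, the stop's at x = +40 mm. Over the latter a 10 mm steel bar runs 68 mm above the desk between posts at y = -168 and +168 mm (post tops at 87 mm). A light scale strip with ticks lies between the slots.
- slider: Black slider grip, an upright block 28 mm (x, across the track) by 14 mm (y, along it) by 30 mm high on a thin stem; origin at the block's centre, 80 mm above the desk, 30 mm above the unit's top. Axes as the tuner's. Slides along the tuner's y from -140 to +140 mm; starts near the -y end. Steady friction of about 6 N; stays where it is left.
- slider_foot (a point): Where the slider's stem enters the unit's top, under the grip's centre. Below, unseen, the slider's foot meets the stop's sprung buffer when the grip's centre is 45 to 80 mm short of (on the -y side of) the stop's centre: where exactly cannot be seen and differs each time. 6 mm past that place is still resting lightly; 15 mm past it is driven hard.
- stop: Aluminium stop collar on the bar: ring 26 mm in diameter, 16 mm long, with an upright tab to grip, 26 mm (x) by 12 mm (y, along the bar), from 83 to 127 mm above the desk. Origin in the tab, 108 mm above the desk, in the collar's middle plane. Axes as the tuner's. Slides along the tuner's y from -140 to +140 mm; starts near the +y end, beyond the pointer. Friction about 14 N; stays where it is left.
- stop_pin (a point): Tip of the thin steel pin (3 mm) on the stop, in its middle plane, pointing in -x over the scale, 56 mm above the desk. Inside the unit, unseen, the stop also carries the sprung buffer, on an arm whose length differs each time: it pushes back with 1 N at first touch and 0.6 N more per mm driven in (20 mm at most), on top of the slider's own friction.
- mark (a point): Tip, towards the stop bar, of the dark steel diamond-shaped pointer, 16 mm across, 6 mm high, lying on the scale strip 50 mm above the desk; elsewhere along the scale each time, but it stays there. Axes as the tuner's: the stop is set when its pin and middle plane have the same place along the tuner's y as this tip.
- mug: White mug, 80 mm across, 90 mm high, origin under its middle; to be left alone.
- key: Morse paddle key, steel base 75 by 80 mm, 46 mm high, origin under the base; to be left alone.
- mic: Black hand microphone lying on its back, 95 by 56 by 32 mm, origin under its middle; to be left alone.
- notebook: Closed paper notebook, 100 by 150 by 12 mm, origin under its middle; to be left alone.

How it is judged:
By the outcome, as a careful person would: the job done as asked, in the order asked, and still so for the second after the job is handed in, with the robot touching nothing.
It also fails if it takes over 64 s, if anything falls off the work surface, if the arm or the gripper's body presses on something with over 40 N, if the wrist force passes 120 N, or if a joint passes its speed limit or range.

## Working session

There is one attempt and no reset: what is moved stays moved. The work goes in short steps, Python scripts to look and compute and a shell command to move; the robot and the scene stay as the last step left them, time stands still between calls to the robot, and variables do not carry over. Pictures are saved under pics/ and viewed, and the job is handed in when it is done.

```bash
mkdir -p pics
cat > h.py <<'E'
import numpy as np,cv2
from rig import state,get_image,finish_job
def snap(n,f):
    d=get_image(n); cv2.imwrite('pics/'+f,d['img'][:,:,::-1]); 
    import pickle; pickle.dump(d,open('pics/'+f+'.pkl','wb')); return d
def load(f):
    import pickle; return pickle.load(open('pics/'+f+'.pkl','rb'))
def ray(d,p):
    u=cv2.undistortPoints(np.array([[p]],float),np.array(d['camera_matrix']),np.array(d['dist']))[0,0]
    return np.array(d['eye']),np.array(d['rotation'])@np.array([u[0],u[1],1])
def onz(d,p,z):
    e,r=ray(d,p); return e+r*(z-e[2])/r[2]
def proj(d,P):
    R=np.array(d['rotation']); t=-R.T@np.array(d['eye'])
    return cv2.projectPoints(np.array(P,float).reshape(-1,1,3),cv2.Rodrigues(R.T)[0],t,np.array(d['camera_matrix']),np.array(d['dist']))[0][:,0]
E
python3 - <<'E'
from h import *
for n in('scene','top'):
    d=snap(n,n+'0.png'); print(n,d['eye'],d['rotation'])
print(state())
E
```

```text
scene [1.5530182  0.76897499 0.99500572] [-125.07543441   -0.8101484   127.07025998]
top [0.26052523 0.00575869 1.47227968] [-169.94907223    0.8728607   -90.45400029]
{'t': 0.1, 'q': array([66.08995673, 24.44497006,  4.23180177, 92.04827451, -1.95129373,
       63.64435451, -3.84355302]), 'joint_velocities': array([-0.06690169,  0.02230712,  0.04647168, -0.10468612, -0.00532535,
        0.05590477,  0.00071567]), 'effort': array([ 1.00115390e-02, -9.37457514e+01,  3.67844716e+00, -4.55036366e+01,
       -4.84266446e-02,  1.67204003e-02,  1.32336336e-04]), 'eef_pos': array([ 0.17847377, -0.65058103,  0.21886091]), 'tool_rot': array([ 1.79993148e+02,  6.51289517e-02, -7.46557010e+01]), 'contact_force': array([ 0.57385379,  0.59518547, -0.44588242]), 'wrist_torque': array([-0.02683313, -0.01195589, -0.01333421]), 'finger_gap': 0.09410427500200352}
```

Add to h.py:
```python
from scipy.spatial.transform import Rotation as Ro
def _fix(d):
    d['rotation']=Ro.from_euler('xyz',d['rotation'],degrees=True).as_matrix() if np.ndim(d['rotation'])==1 else d['rotation']; return d
_l=load; _s=snap
def load(f): return _fix(_l(f))
def snap(n,f): return _fix(_s(n,f))
```

```text
(no output)
```

View pics/scene0.png

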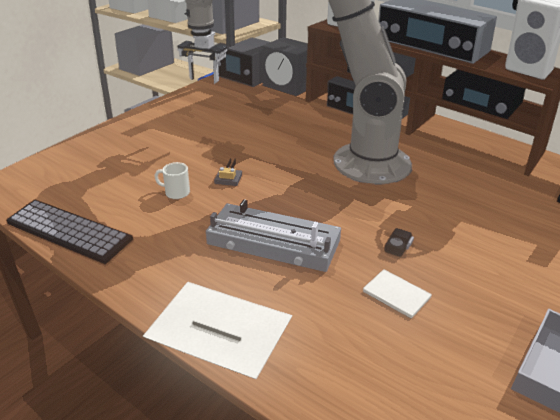

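View pics/top0.png

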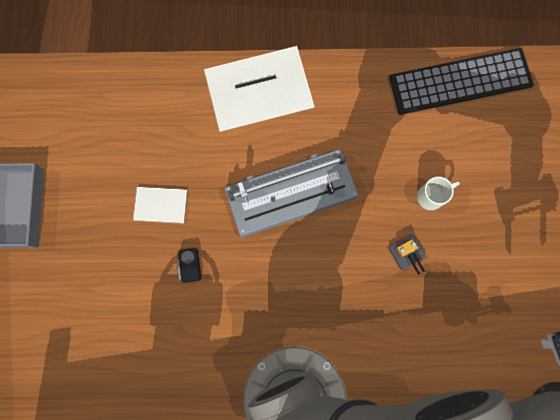

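Run:
```python
from h import *
a=load('top0.png')['img'][140:245,215:370,::-1]; cv2.imwrite('pics/t0z.png',cv2.resize(a,None,fx=5,fy=5,interpolation=cv2.INTER_CUBIC))
a=load('scene0.png')['img'][190:275,200:350,::-1]; cv2.imwrite('pics/s0z.png',cv2.resize(a,None,fx=5,fy=5,interpolation=cv2.INTER_CUBIC))
```

```text
(no output)
```

View pics/t0z.png

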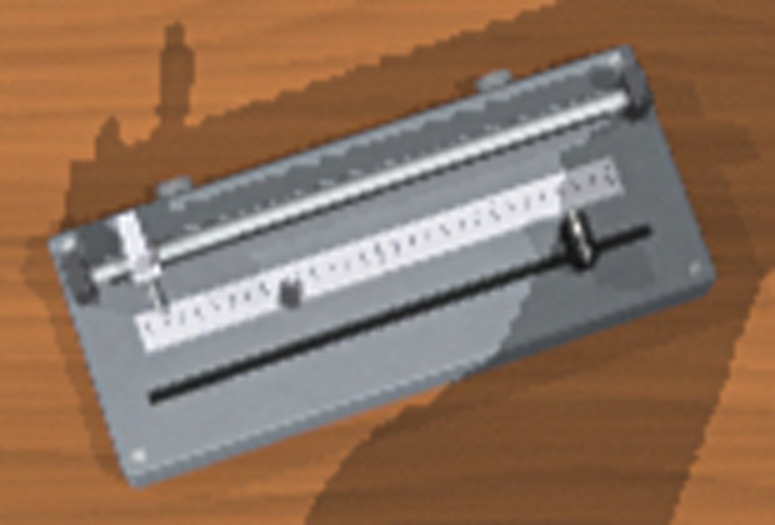

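View pics/s0z.png

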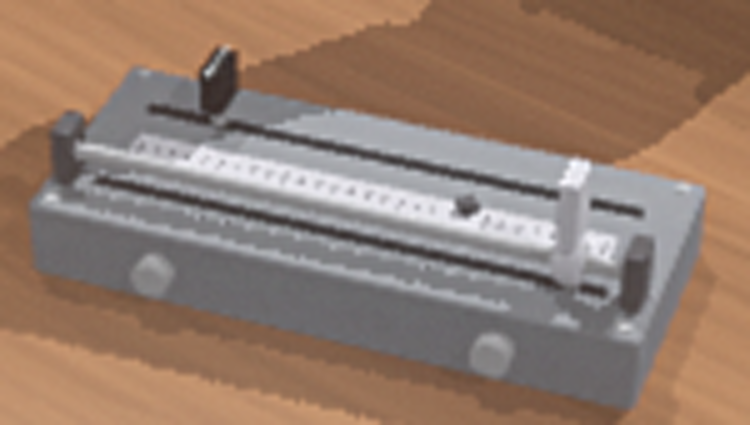

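```bash
cat > m.py <<'E'
from h import *
T=load('top0.png');S=load('scene0.png')
tz=lambda x,y:((x+.5)/5-.5+215,(y+.5)/5-.5+140)
sz=lambda x,y:((x+.5)/5-.5+200,(y+.5)/5-.5+190)
def rig(W):
    L=np.array([[75,180],[75,-180],[-75,-180],[-75,180]])/1000.
    lc=L.mean(0);wc=W.mean(0);H=(L-lc).T@(W-wc)
    a=np.arctan2(H[0,1]-H[1,0],H[0,0]+H[1,1]);R=np.array([[np.cos(a),-np.sin(a)],[np.sin(a),np.cos(a)]])
    return a,wc,R,np.linalg.norm(W-(wc+(L@R.T)),axis=1)*1000
ct=[tz(50,240),tz(630,47),tz(715,272),tz(132,472)]
cs=[sz(632,360),sz(33,208),sz(135,68),sz(703,188)]
if __name__=='__main__':
  for d,c in((T,ct),(S,cs)):
    W=np.array([onz(d,p,.05)[:2] for p in c]);a,wc,R,e=rig(W)
    print(np.degrees(a),wc,e, [np.linalg.norm(W[i]-W[i-1]).round(4) for i in range(4)])
    loc=lambda p,z:(R.T@(onz(d,p,z)[:2]-wc)*1000).round(1)
    if d is T: print('mark',loc(tz(288,281),.056),'c',loc(tz(290,293),.056),'tabtop',loc(tz(127,218),.127),'pin',loc(tz(166,306),.056),'slid',loc(tz(578,240),.095),'posts',loc(tz(87,285),.087),loc(tz(638,93),.087))
    else: print('mark',loc(sz(467,203),.056),'tabtop',loc(sz(577,167),.127),'slid',loc(sz(223,52),.095))
  for n,p,z in(('mug',(438,190),.09),('key',(408,252),.03),('mic',(190,265),.03),('nb',(160,205),.012)):print(n,onz(T,p,z).round(3))
E
python3 m.py
```

```text
18.522804169760583 [0.57930299 0.00251995] [2.95222542 4.88517938 4.52379105 5.16010245] [np.float64(0.1442), np.float64(0.3561), np.float64(0.1423), np.float64(0.3532)]
mark [ 2.9 56.6] c [-4.1 57.8] tabtop [ 50. 131.] pin [ 12.  127.4] slid [ -36.5 -102.6] posts [ 31.1 165. ] [  34.2 -165. ]
17.60798815966398 [0.58595283 0.00816196] [5.33098499 5.23073459 1.20364516 5.91780121] [np.float64(0.159), np.float64(0.3543), np.float64(0.1471), np.float64(0.3544)]
mark [-10.6  55.5] tabtop [ 27.2 128.6] slid [ -48.9 -108.7]
mug [ 0.568 -0.407  0.09 ]
key [ 0.402 -0.329  0.03 ]
mic [0.37  0.294 0.03 ]
nb [0.549 0.391 0.012]
```

```bash
cat > tri.py <<'E'
from m import *
def tri(pt,ps,T=T,S=S):
    a,u=ray(T,pt);b,v=ray(S,ps);u=u/np.linalg.norm(u);v=v/np.linalg.norm(v)
    s=np.linalg.lstsq(np.c_[u,-v],b-a,rcond=None)[0]
    p,q=a+u*s[0],b+v*s[1]; return (p+q)/2,np.linalg.norm(p-q)*1000
if __name__=='__main__':
  P={}
  for n,t,s in(('mark',(290,291),(467,203)),('tab',(127,217),(577,166)),('slider',(578,232),(223,53)),('post+',(85,287),(642,242)),('post-',(639,92),(68,121)),
   ('c++',(50,240),(632,360)),('c+-',(630,47),(33,208)),('c--',(715,272),(135,68)),('c-+',(132,472),(703,188))):
    P[n],e=tri(tz(*t),sz(*s));print(n,P[n].round(4),e.round(1))
  d=P['post-']-P['post+'];print(np.degrees(np.arctan2(d[0],-d[1])),np.linalg.norm(d))
  print('mid corners',np.mean([P[k] for k in P if k[0]=='c'],0))
  v=P['c+-']-P['c++'];print(np.degrees(np.arctan2(v[0],-v[1])));v=P['c--']-P['c-+'];print(np.degrees(np.arctan2(v[0],-v[1])))
E
python3 tri.py
```

```text
mark [0.5581 0.0565 0.0549] 1.1
tab [0.5827 0.1432 0.1356] 3.4
slider [ 0.5798 -0.105   0.1008] 2.4
post+ [0.556  0.1714 0.0816] 1.6
post- [ 0.6665 -0.1449  0.0831] 1.9
c++ [0.5947 0.1959 0.0369] 1.9
c+- [ 0.7039 -0.143   0.0447] 1.9
c-- [ 0.5677 -0.1877  0.0482] 1.8
c-+ [0.455  0.1482 0.0468] 3.0
19.2625964188433 0.33498735773634986
mid corners [0.58032522 0.00334702 0.04414492]
17.866948232325594
18.55368215573851
```

```bash
python3 -m pendant '[[[0,0,0,0.5,0.5,0,0],[0,0,0,0.9,0.9,0,0],[0,0,0,0.9,0.9,0,0],[0,0,0,0.9,0.9,0,0],[0,0,0,0.9,0.9,0,0],[0,0,0,0.9,0.9,0,0],[0,0,0,0.9,0.9,0,0],[0,0,0,0.9,0.9,0,0]]]'; python3 -c "
from rig import *;s=state();print(s['q'].round(1),s['tool_rot'])"
```

```text
t: 0.77
eef_pos: [0.3786, -0.4418, 0.2155]
tool_rot: [179.7, 0.2, -75.5]
contact_force: [1.6, -1.3, -0.3]
finger_gap: 0.0941
[ 44.7  16.3  -2.1 104.1   0.9  60.1 -33.3] [179.65913874   0.24321076 -75.54174069]
```

```bash
python3 -m pendant '[[[0,0,0.1,0.7,1,0,0],[0,0,0.1,0.7,1,0,0],[0,0,0.1,0.7,1,0,0],[0,0,0.1,0.7,1,0,0],[0,0,0.1,0.6,1,0,0],[0,0,0.1,0.4,1,0,0],[0,0,0.1,0.3,1,0,0],[0,0,0,0.3,1,0,0]]]';  python3 -m pendant '[[[0,0,0,0.2,1,0,0],[0,0,0,0.2,1,0,0],[0,0,0,0.2,1,0,0],[0,0,0,0.2,1,0,0],[0,0,0,0.2,1,0,0],[0,0,0,0.2,1,0,0],[0,0,0,0.2,0.8,0,0],[0,0,0,0,0,0,0]]]'; python3 -c "
from rig import *;s=state();print(s['q'].round(1),s['tool_rot'])"
```

```text
t: 1.43
eef_pos: [0.5177, -0.1871, 0.2139]
tool_rot: [179.6, 0.3, -70.3]
contact_force: [0.1, 0.4, -0.0]
finger_gap: 0.094
t: 2.1
eef_pos: [0.5598, 0.0347, 0.2126]
tool_rot: [179.5, 0.5, -69.9]
contact_force: [-0.8, 0.6, -0.9]
finger_gap: 0.0939
[  6.2  15.7 -19.2 105.8   5.4  60.  -84.9] [179.52293122   0.51251991 -69.90171906]
```

```bash
python3 -m pendant '[[[0.04,0,-0.1,0.2,1,0,0],[0.04,0,-0.1,0.2,1,0,0],[0,-0.04,-0.03,0.2,1,0,0],[0,-0.04,0,0.1,0.6,0,0],[0,0,0,0,0.1,0,0],[0,0,0,0,0,0,0]]]'; python3 -c "
from h import *
snap('top','t1.png');d=snap('scene','s1.png');cv2.imwrite('pics/s1z.png',cv2.resize(d['img'][150:275,200:350,::-1],None,fx=5,fy=4.8,interpolation=cv2.INTER_CUBIC))
print(state()['eef_pos'],state()['tool_rot'])"
```

```text
t: 2.6
eef_pos: [0.58, 0.1497, 0.2107]
tool_rot: [-180.0, 0.9, -71.5]
contact_force: [-0.5, -0.0, 0.4]
finger_gap: 0.094
[0.58008757 0.1481582  0.21079723] [-179.96593302    0.86458082  -71.63106716]
```

View pics/s1z.png

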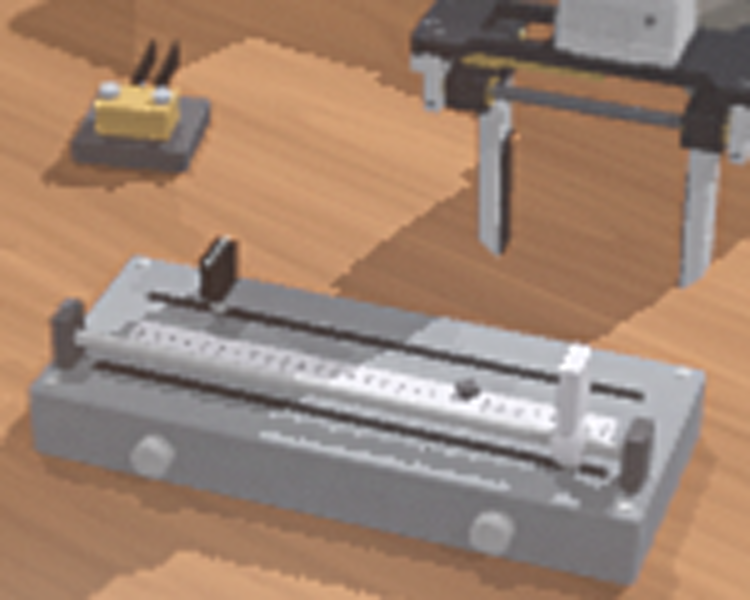

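View pics/t1.png

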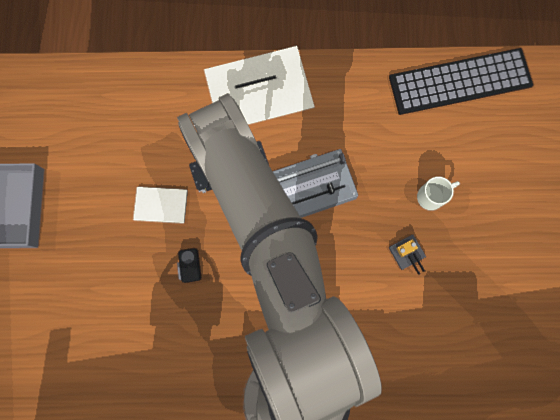

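```bash
python3 -c "
from m import *
S=load('s1.png')
q=lambda x,y:((x+.5)/5-.5+200,(y+.5)/4.8-.5+150)
print(onz(S,q(597,267),.197), onz(S,q(576,350),.127), onz(S,q(497,250),.197),onz(S,q(697,285),.197))
print((proj(S,[.580,.148,.197])-[200,150])*[5,4.8])"
```

```text
[0.58322018 0.15469013 0.197     ] [0.57151874 0.13731118 0.127     ] [0.60198486 0.10515141 0.197     ] [0.56548418 0.2040064  0.197     ]
[[587.76020399 257.94772011]]
```

```bash
python3 -c "
from m import *
print(onz(T,tz(127,217),.127),onz(T,tz(166,306),.056),onz(S,sz(577,166),.127),onz(T,tz(578,232),.095),onz(S,sz(223,52),.095))"
```

```text
[0.58567601 0.14260759 0.127     ] [0.55022145 0.12708633 0.056     ] [0.57221103 0.13843584 0.127     ] [ 0.58188176 -0.10650913  0.095     ] [ 0.57224945 -0.11022147  0.095     ]
```

```bash
python3 -m pendant '[[[-0.06,-0.02,0,-0.05,-0.25,-0.7,0],[-0.06,-0.02,0,0,0,-0.7,0],[0,0,0,0,0,-0.7,0],[0,0,0,0,0,-0.6,0],[0,0,0,0,0,-0.3,0],[0,0,0,0,0,0,0],[0,0,0,0,0,0,0]]]'; python3 -c "
from h import *
d=snap('scene','s2.png');cv2.imwrite('pics/s2z.png',cv2.resize(d['img'][190:275,200:350,::-1],None,fx=5,fy=5,interpolation=cv2.INTER_CUBIC))
print(state()['eef_pos'],state()['tool_rot'])"
```

```text
t: 3.28
eef_pos: [0.5795, 0.1283, 0.1192]
tool_rot: [-179.9, -0.3, -72.3]
contact_force: [0.2, -0.1, -1.1]
finger_gap: 0.0937
[0.57968404 0.12821308 0.11938176] [-179.88346522   -0.30230325  -72.32773347]
```

View pics/s2z.png

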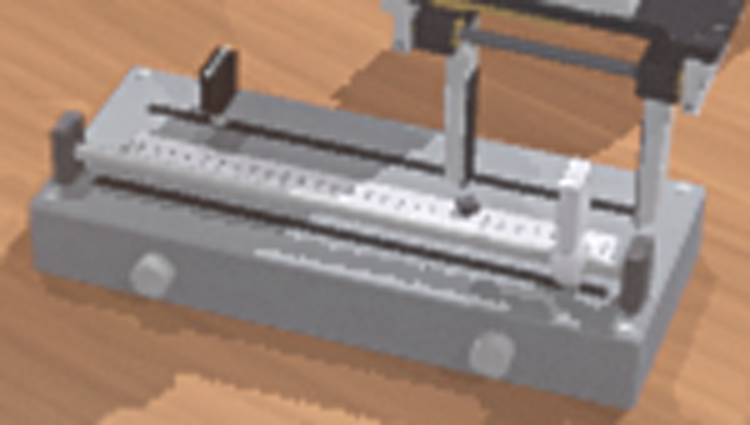

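```bash
python3 -c "
from m import *
S=load('s2.png')
for p in((458,183),(651,225)):print(onz(S,sz(*p),.105))
print((proj(S,[[.5797,.1282,.105],[.579,.1405,.127],[.579,.1405,.083],[.5797+.013,.1405,.127]])-[200,190])*5)"
```

```text
[0.59966612 0.08058564 0.105     ]
[0.56612381 0.18312063 0.105     ]
[[549.51533802 196.4134615 ]
 [570.91909216 171.48816717]
 [567.33130452 236.78307442]
 [556.09063619 183.81326831]]
```

```bash
python3 -m pendant '[[[0,0,0.05,-0.06,0.15,-0.15,0],[0,0,0.05,-0.05,0.12,-0.15,0],[0,0,0,0,0.05,-0.08,0],[0,0,0,0,0,0,0],[0,0,0,0,0,0,0]]]'; python3 -c "
from h import *
d=snap('scene','s3.png');cv2.imwrite('pics/s3z.png',cv2.resize(d['img'][190:275,200:350,::-1],None,fx=5,fy=5,interpolation=cv2.INTER_CUBIC))
print(state()['eef_pos'],state()['tool_rot'])"
```

```text
t: 3.75
eef_pos: [0.5778, 0.1392, 0.1103]
tool_rot: [-179.6, -0.3, -71.6]
contact_force: [-0.5, -0.5, -0.4]
finger_gap: 0.0941
[0.57776497 0.13920171 0.11035694] [-179.60452122   -0.32069145  -71.58152914]
```

View pics/s3z.png

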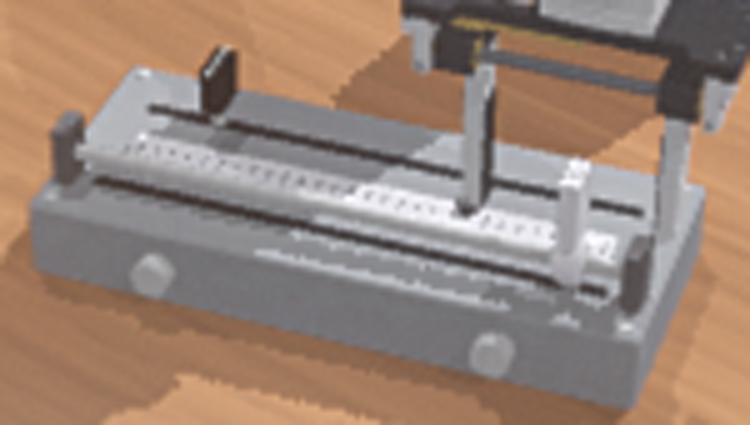

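```bash
python3 -m pendant '[[[0,0,0,0,0,0,1],[0,0,0,0,0,0,1],[0,0,0,0,0,0,1],[0,0,0,0,0,0,1],[0,0,0,0,0,0,1],[0,0,0,0,0,0,1],[0,0,0,0,0,0,1],[0,0,0,0,0,0,1]]]';python3 -m pendant '[[[0,0,0,0,0,0,1],[0,0,0,0,0,0,1],[0,0,0,0,0,0,1]]]'; python3 -c "
from h import *
d=snap('scene','s4.png');cv2.imwrite('pics/s4z.png',cv2.resize(d['img'][190:275,200:350,::-1],None,fx=5,fy=5,interpolation=cv2.INTER_CUBIC))
d=snap('top','t4.png')
print(state()['eef_pos'],state()['tool_rot'],state()['wrist_torque'])"
```

```text
t: 4.47
eef_pos: [0.5782, 0.139, 0.111]
tool_rot: [-179.6, -0.3, -71.6]
contact_force: [0.1, -0.6, 0.1]
finger_gap: 0.044
t: 4.72
eef_pos: [0.5782, 0.139, 0.111]
tool_rot: [-179.6, -0.3, -71.6]
contact_force: [0.0, -0.1, 0.3]
finger_gap: 0.0241
[0.57821733 0.13899496 0.11096787] [-179.55747161   -0.33381998  -71.60733501] [-0.02520806 -0.02283742 -0.05567155]
```

View pics/s4z.png

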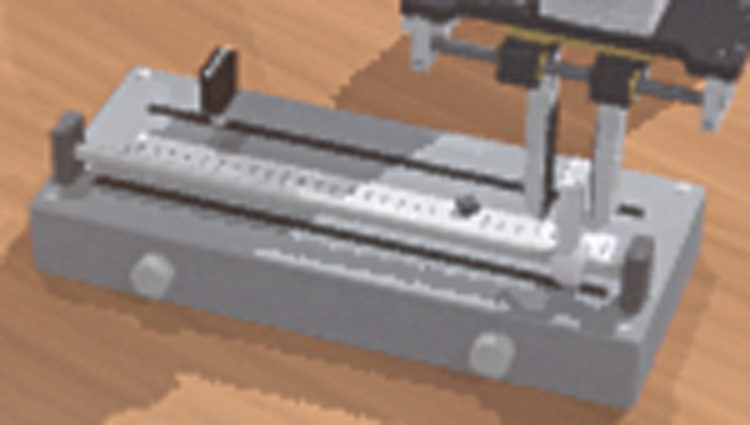

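```bash
python3 -m pendant '[[[0,0,0,0,0,0,1],[0,0,0,0,0,0,1],[0,0,0,0,0,0,1],[0,0,0,0,0,0,1]]]'; python3 -c "
from h import *
s=state();print(s['eef_pos'],s['tool_rot'],s['wrist_torque'],s['finger_gap'],s['contact_force'])"
```

```text
t: 5.15
eef_pos: [0.578, 0.1397, 0.111]
tool_rot: [-179.6, -0.3, -71.6]
contact_force: [0.7, 1.3, 0.8]
finger_gap: 0.0117
[0.57798267 0.1396881  0.11096391] [-179.55965517   -0.28549954  -71.59121738] [ 0.42711331  0.19964694 -0.01340408] 0.011708419477919526 [0.67297182 1.26977116 0.81967806]
```

```bash
python3 -m pendant '[[[0,0,0,0.085,-0.253,0,1],[0,0,0,0.085,-0.253,0,1],[0,0,0,0.085,-0.253,0,1],[0,0,0,0.085,-0.253,0,1],[0,0,0,0.085,-0.253,0,1],[0,0,0,0,0,0,1]]]'; python3 -c "
from h import *
d=snap('scene','s5.png');cv2.imwrite('pics/s5z.png',cv2.resize(d['img'][190:275,200:350,::-1],None,fx=5,fy=5,interpolation=cv2.INTER_CUBIC))
s=state();print(s['eef_pos'],s['tool_rot'],s['wrist_torque'],s['finger_gap'],s['contact_force'])"
```

```text
t: 5.65
eef_pos: [0.5866, 0.1137, 0.1109]
tool_rot: [-179.6, 0.5, -71.0]
contact_force: [4.7, -11.9, 0.1]
finger_gap: 0.0119
[0.58659279 0.11368791 0.11091387] [-179.59870172    0.46892882  -70.9663293 ] [-1.15521967 -0.47549034 -0.2223431 ] 0.011815340640304395 [ 0.66113689 -2.54501149 -0.22960581]
```

View pics/s5z.png

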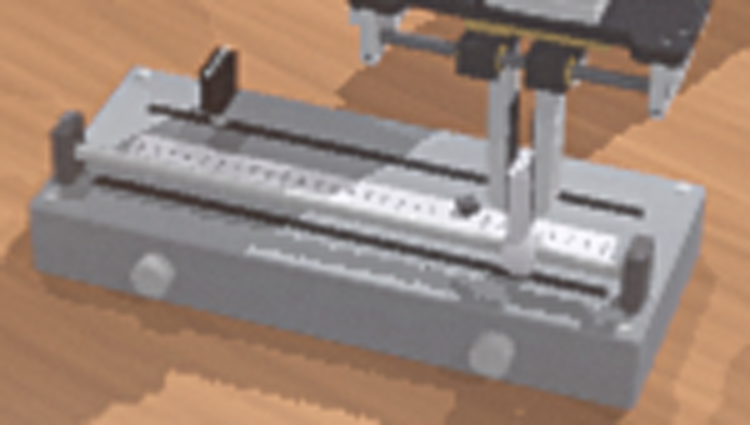

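```bash
python3 -m pendant '[[[0,0,-0.03,0.085,-0.253,0,1],[0,0,-0.03,0.085,-0.253,0,1],[0,0,-0.03,0.085,-0.253,0,1],[0,0,0,0.085,-0.253,0,1],[0,0,0,0.085,-0.253,0,1],[0,0,0,0.085,-0.253,0,1],[0,0,0,0,0,0,1]]]'; python3 -c "
from h import *
d=snap('scene','s6.png');cv2.imwrite('pics/s6z.png',cv2.resize(d['img'][190:275,200:350,::-1],None,fx=5,fy=5,interpolation=cv2.INTER_CUBIC));snap('top','t6.png')
s=state();print(s['eef_pos'],s['tool_rot'],s['wrist_torque'],s['finger_gap'],s['contact_force'])"
```

```text
t: 6.28
eef_pos: [0.5972, 0.0818, 0.1109]
tool_rot: [-179.7, 1.3, -70.8]
contact_force: [4.2, -12.2, -0.1]
finger_gap: 0.0124
[0.59725012 0.08171924 0.11090085] [-179.67786078    1.2800143   -70.86911611] [-1.50858668 -0.59099821 -0.17034918] 0.011901164654455619 [ 1.40651082 -2.45329069 -0.22003174]
```

View pics/s6z.png

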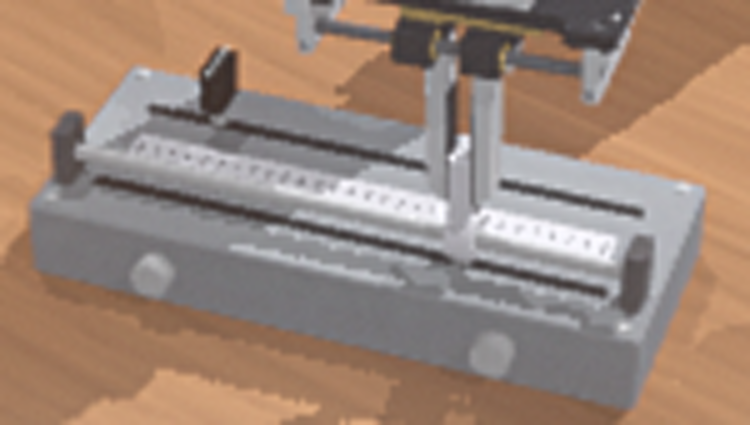

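View pics/t6.png

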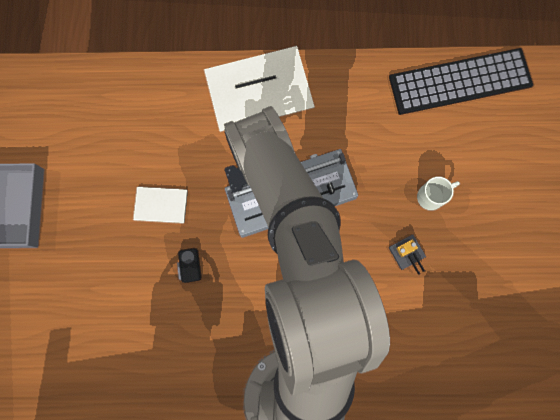

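```bash
python3 -m pendant '[[[0,0,-0.03,0.065,-0.2,0,1],[0,0,-0.03,0.065,-0.2,0,1],[0,0,0,0,0,0,1],[0,0,0,0,0,0,1]]]'; python3 -c "
from h import *
s=state();print(s['eef_pos'],s['tool_rot'],s['wrist_torque'],s['finger_gap'],s['contact_force'], np.hypot(*(s['eef_pos'][:2]-[.578,.1397])))"
```

```text
t: 6.72
eef_pos: [0.5998, 0.074, 0.1109]
tool_rot: [-179.7, 1.5, -71.1]
contact_force: [-0.7, 1.9, 0.4]
finger_gap: 0.0121
[0.59983881 0.07395564 0.11088412] [-179.69287544    1.51351451  -71.07480924] [-0.50622005 -0.23331584 -0.08854589] 0.012116186792815549 [-0.74087378  1.90890967  0.40045784] 0.06927665235640124
```

```bash
python3 -m pendant '[[[0,0,0,0,0,0,0.5],[0,0,0,0,0,0,0.5],[0,0,0,0,0,0,0.5],[0,0,0,0,0,0,0.5],[0,0,0,0,0,0.3,0.5],[0,0,0,0,0,0.7,0.5],[0,0,0,0,0,0.7,0.5],[0,0,0,0,0,0.7,0.5]]]'; python3 -m pendant '[[[0,0,0,0,-0.5,0.7,0.5],[0,0,0,0,-1,0.5,0.5],[0,0,0,0,-1,0,1],[0,0,0,0,-1,0,1],[0,0,0,0,-1,0,1],[0,0,0,0,-1,0,1],[0,0,0,0,-1,0,1],[0,0,0,0,-1,0,1]]]';python3 -m pendant '[[[0,0,0,0,-1,0,1],[0,0,0,0,-1,0,1],[0,0,0,0,-1,0,1],[0,0,0,0,-0.5,0,1],[0,0,0,0,0,0,1]]]';python3 -c "
from h import *
d=snap('scene','s7.png');cv2.imwrite('pics/s7z.png',cv2.resize(d['img'][190:275,200:350,::-1],None,fx=5,fy=5,interpolation=cv2.INTER_CUBIC));d=snap('top','t7.png')
a=d['img'][140:245,215:370,::-1]; cv2.imwrite('pics/t7z.png',cv2.resize(a,None,fx=5,fy=5,interpolation=cv2.INTER_CUBIC))
s=state();print(s['eef_pos'],s['tool_rot'],s['finger_gap'],s['contact_force'])"
```

```text
t: 7.38
eef_pos: [0.5965, 0.0743, 0.1822]
tool_rot: [179.8, 1.7, -71.0]
contact_force: [0.2, -0.4, -0.3]
finger_gap: 0.0471
t: 8.05
eef_pos: [0.5978, -0.1497, 0.2338]
tool_rot: [-179.3, 1.6, -70.2]
contact_force: [1.0, -0.2, -0.2]
finger_gap: 0.0107
t: 8.47
eef_pos: [0.5957, -0.2673, 0.2379]
tool_rot: [-179.3, 1.4, -70.6]
contact_force: [-1.1, -0.1, -0.1]
finger_gap: 0.0003
[ 0.59627515 -0.26391981  0.23793325] [-179.22777328    1.44768629  -70.45361909] 0.0009551900669737749 [-0.02278351  1.6189693  -0.0670653 ]
```

View pics/s7z.png

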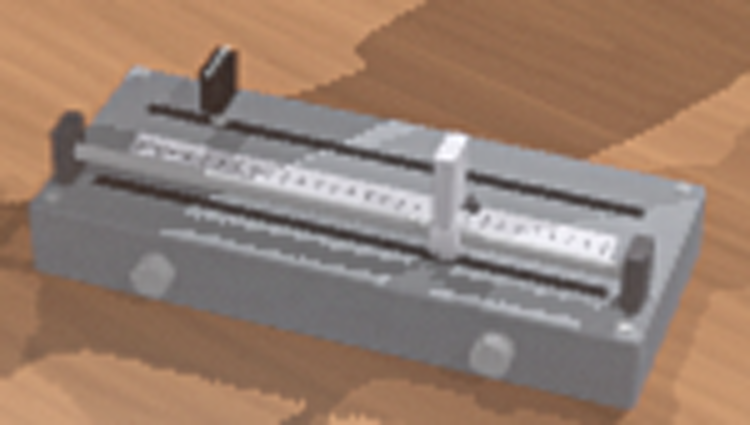

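View pics/t7z.png

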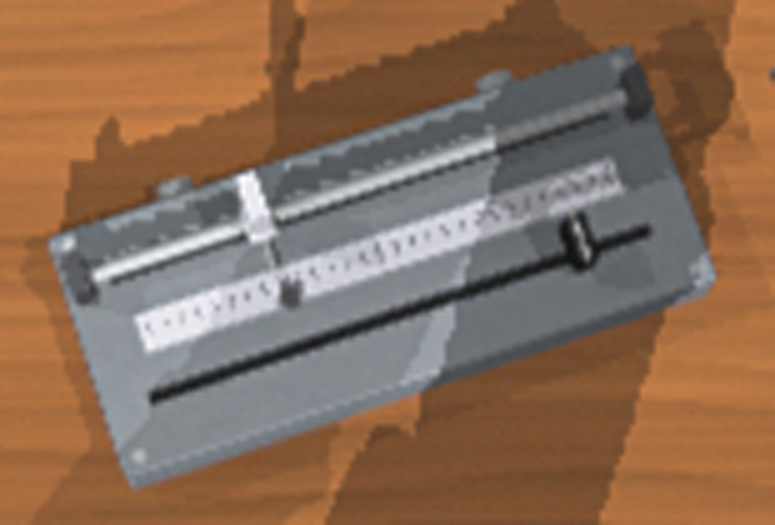

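Run:
```python
from h import *
d=load('t7.png');a=d['img'][170:206,255:290,::-1]; cv2.imwrite('pics/t7zz.png',cv2.resize(a,None,fx=16,fy=16,interpolation=cv2.INTER_NEAREST))
```

```text
(no output)
```

View pics/t7zz.png

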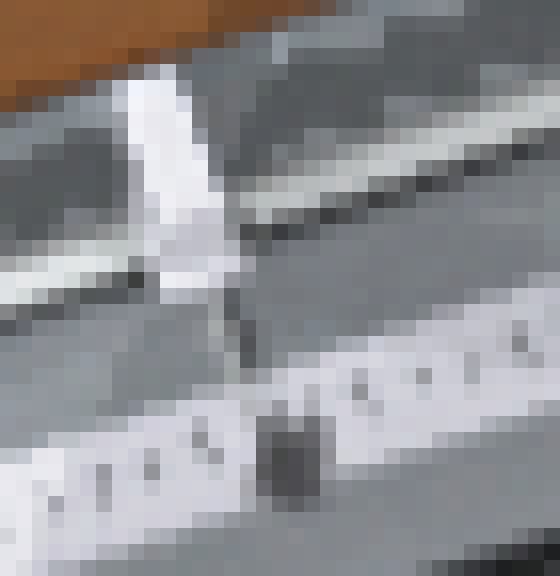

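```bash
cat > meas.py <<'E'
from m import *
import sys
T=load(sys.argv[1])
g0=load('top0.png')['img'].astype(float).mean(2);g=T['img'].astype(float).mean(2)
print((g-g0)[186:200,262:280].round().astype(int))
a=np.radians(18.4);ex=np.array([np.cos(a),np.sin(a)]);ey=np.array([-np.sin(a),np.cos(a)]);c=np.array([.581,.0045])
L=lambda p,z:np.array([(onz(T,p,z)[:2]-c)@ex,(onz(T,p,z)[:2]-c)@ey])*1000
# mark centroid: darkness vs strip in t0
t=g0[194:204,268:278];w=np.clip(150-t,0,None);yy,xx=np.mgrid[194:204,268:278]
print(t.round().astype(int)); m=(np.sum(w*xx)/w.sum(),np.sum(w*yy)/w.sum());print('mark px',m,'loc',L(m,.056),L(m,.053))
E
python3 meas.py t7.png
```

```text
[[ -6  -5  56 104 136 122 116  82  26 -18 -19 -15 -18 -18 -18 -25 -25 -27]
 [ -2  -5  45 135 106  95  68   9  -9 -20 -18 -18 -26 -27 -27 -30 -28 -28]
 [-14 -20  -8  51  37  23   9 -48 -31 -27 -27 -26 -27 -27 -29 -24 -28 -26]
 [  1   0  -6  -8 -14 -12   4 -59 -35 -26 -28 -25 -26 -28 -27 -26 -26 -27]
 [  3  -2 -16 -23 -21 -15  14 -33 -59 -30 -25 -28 -17 -19 -25 -27 -27 -38]
 [  9  -5 -12 -18 -21 -13   5 -16 -65 -26 -17 -18 -18 -19 -24 -27 -26 -36]
 [ -3  -8  -6 -11  -9 -19  -6  16 -58 -28 -18 -24 -26 -24 -19 -19 -17 -21]
 [ -7  -8  -7  -8  -7 -20 -13  -1 -53 -41 -36 -20 -20 -18 -20 -25 -18 -19]
 [ -7  -9  -5  -6 -11 -23 -28 -35 -43 -38 -33 -19 -27 -20 -22 -23 -21 -19]
 [ -9  -9 -10 -10 -14 -21 -21 -25 -52 -43 -46 -24 -24 -21 -19 -24 -28 -19]
 [-11 -14 -12 -10 -10 -20 -19 -19 -32 -28 -32 -28 -21 -32 -20 -17 -24 -19]
 [-10 -10 -10  -8 -11 -16 -22 -17  -4  -3 -14 -17 -20 -31 -20 -19 -20 -19]
 [ -8 -11 -12 -10  -9 -11 -18 -19   4  -1 -11 -10 -13 -26 -24 -22 -25 -25]
 [-10 -12  -9 -11  -9  -9 -16 -20  -3  -7 -10  -9 -11 -21 -23 -21 -22 -18]]
[[199 228 233 234 235 232 211 230 224 172]
 [233 235 235 230 202 230 199 232 232 218]
 [231 233 229 151 155 179 135 196 233 229]
 [228 234 214 113 103 112 120 182 234 231]
 [179 232 207  99  83  87 102 171 235 234]
 [216 232 185  96  84  86 100 175 194 181]
 [230 231 186 110  85  85  96 151 158 152]
 [232 233 198 154 120 103 121 144 151 149]
 [192 175 162 158 151 149 149 153 153 152]
 [155 150 150 153 155 155 153 153 154 154]]
mark px (np.float64(272.5870389520855), np.float64(198.8721130644605)) loc [-8.33694643 57.07466418] [-7.71131456 56.97875679]
```

```bash
python3 meas.py t7.png >/dev/null
python3 - <<'E'
import sys;sys.argv=['x','t7.png']
import io,contextlib
with contextlib.redirect_stdout(io.StringIO()):
    from meas import *
for p in((268.2,190),(268.7,191.5),(269.1,192.5)):print(L(p,.056))
# tab sides / scene: tab top in s7
S7=load('s7.png')
def LS(p,z):q=onz(S7,p,z)[:2]-c;return np.array([q@ex,q@ey])*1000
print('S tab',LS(sz(451,143),.127),'S0 tab',LS(sz(577,167),.127),'mark',LS(sz(467,203),.056), 'tab bottom ring',LS(sz(446,258),.055))
print('T tab7',L(tz(251,180),.127))
E
```

```text
[20.44278557 60.6788578 ]
[15.79057769 60.72451827]
[12.62940873 60.57388024]
S tab [36.9799976  60.33661369] S0 tab [ 34.7896963  130.11106597] mark [-4.02529493 57.53611045] tab bottom ring [45.73988774 61.69975818]
T tab7 [45.6043554  58.71557915]
```

```bash
python3 -m pendant '[[[-0.06,0.01,-0.04,0,0.7,0,0],[-0.06,0.01,-0.04,0,1,0,0],[-0.06,0.01,-0.04,0,1,0,0],[-0.06,0.01,-0.04,0,1,0,0],[0,0,0,0,1,0,0],[0,0,0,0,1,0,0],[0,0,0,0,1,0,0],[0,0,0,0,1,0,0]]]';python3 -m pendant '[[[0,0,0,0,1,0,0],[0,0,0,0,1,0,0],[0,0,0,0,0.6,0,0],[0,0,0,0,0.2,0,0],[0,0,0,0,0,0,0]]]'
```

```text
t: 9.23
eef_pos: [0.5928, -0.0166, 0.2406]
tool_rot: [-179.9, -0.1, -71.4]
contact_force: [0.9, 0.7, -0.5]
finger_gap: 0.0507
t: 9.65
eef_pos: [0.5879, 0.0892, 0.2434]
tool_rot: [-179.7, 0.1, -70.2]
contact_force: [-0.8, 0.1, -0.4]
finger_gap: 0.0838
```

```bash
python3 -m pendant '[[[0,0,-0.1,0.15,-0.2,-0.6,0],[0,0,-0.1,0.15,-0.2,-0.7,0],[0,0,0,0.05,-0.05,-0.8,0],[0,0,0,0,0,-0.8,0],[0,0,0,0,0,-0.6,0],[0,0,0,0,0,-0.2,0],[0,0,0,0,0,0,0]]]'; python3 -c "
from h import *
s=state();print(s['eef_pos'],s['tool_rot'],s['finger_gap'])"
```

```text
t: 10.23
eef_pos: [0.5981, 0.0722, 0.1313]
tool_rot: [-179.5, -0.0, -71.6]
contact_force: [0.4, -0.3, 1.3]
finger_gap: 0.0939
[0.59806624 0.07218818 0.1312829 ] [-1.79524477e+02 -2.01338157e-02 -7.15547178e+01] 0.09386226042238209
```

```bash
python3 -m pendant '[[[0,0,0,0.05,0.03,-0.3,0],[0,0,0,0.02,0.02,-0.3,0],[0,0,0,0,0,-0.15,0.7],[0,0,0,0,0,0,0.7],[0,0,0,0,0,0,0.7],[0,0,0,0,0,0,0.7],[0,0,0,0,0,0,0.7],[0,0,0,0,0,0,0.7]]]'; python3 -c "
from h import *
s=state();print(s['eef_pos'],s['tool_rot'],s['finger_gap'])"
```

```text
t: 10.9
eef_pos: [0.6025, 0.0732, 0.111]
tool_rot: [-179.2, -0.1, -71.6]
contact_force: [0.2, -0.0, 0.5]
finger_gap: 0.0576
[0.60250447 0.07316569 0.1109971 ] [-1.79245978e+02 -1.01283014e-01 -7.16093811e+01] 0.057633359872800556
```

```bash
python3 -m pendant '[[[0,0,0,0,-0.05,0,1],[0,0,0,0,0,0,1],[0,0,0,0,0,0,1],[0,0,0,0,0,0,1],[0,0,0,0,0,0,1],[0,0,0,0,0,0,1],[0,0,0,0,0,0,1],[0,0,0,0,0,0,1]]]';python3 -m pendant '[[[0,0,0,0,0,0,1],[0,0,0,0,0,0,1],[0,0,0,0,0,0,1]]]'; python3 -c "
from h import *
s=state();print(s['eef_pos'],s['tool_rot'],s['finger_gap'],s['contact_force'],np.dot(s['eef_pos'][:2]-[.578,.1397],[.315,-.949]))"
```

```text
t: 11.57
eef_pos: [0.6023, 0.0735, 0.1119]
tool_rot: [-179.2, 0.0, -71.5]
contact_force: [2.9, -6.9, 0.2]
finger_gap: 0.0117
t: 11.82
eef_pos: [0.6023, 0.0735, 0.1119]
tool_rot: [-179.2, 0.0, -71.5]
contact_force: [-0.6, 0.6, 0.4]
finger_gap: 0.0118
[0.60230079 0.07351918 0.11191793] [-1.79184159e+02  1.24727634e-03 -7.15458095e+01] 0.011842663916701612 [-0.59746868  0.61738124  0.41427521] 0.0704603442368488
```

```bash
python3 -m pendant '[[[0,0,0,0.03,-0.09,0,1],[0,0,0,0,0,0,1],[0,0,0,0,0,0,1]]]'; python3 -c "
from h import *
s=state();print(s['eef_pos'],s['tool_rot'],s['finger_gap'],s['contact_force'],np.dot(s['eef_pos'][:2]-[.578,.1397],[.315,-.949]))"
```

```text
t: 12.07
eef_pos: [0.6026, 0.0726, 0.1119]
tool_rot: [-179.2, 0.1, -71.5]
contact_force: [-0.8, 1.1, -0.0]
finger_gap: 0.0118
[0.60260344 0.07264326 0.1119386 ] [-1.79197798e+02  1.15092349e-01 -7.14610993e+01] 0.011780248730947115 [-0.81078544  1.09644046 -0.00119901] 0.07138692617175049
```

```bash
python3 -m pendant '[[[0,0,0,0.035,-0.11,0,1],[0,0,0,0,0,0,1],[0,0,0,0,0,0,1]]]'; python3 -c "
from h import *
s=state();print(s['eef_pos'],s['tool_rot'],s['finger_gap'],s['contact_force'],np.dot(s['eef_pos'][:2]-[.578,.1397],[.315,-.949]))"
```

```text
t: 12.32
eef_pos: [0.6031, 0.071, 0.1119]
tool_rot: [-179.2, 0.2, -71.4]
contact_force: [-0.8, 1.9, 1.1]
finger_gap: 0.0121
[0.60314459 0.07102683 0.11194814] [-179.20336254    0.22182443  -71.39065012] 0.012096563194738433 [-0.82979897  1.90543759  1.05591836] 0.0730913888847958
```

```bash
python3 -m pendant '[[[0,0,0,0,0,0,0.5],[0,0,0,0,0,0,0.5],[0,0,0,0,0,0,0.5],[0,0,0,0,0,0,0.5],[0,0,0,0,0,0.3,0.5],[0,0,0,0,0,0.7,0.5],[0,0,0,0,0,0.7,0.5],[0,0,0,0,0,0.7,0.5]]]'; python3 -m pendant '[[[0,0,0,0,-0.5,0.7,0.5],[0,0,0,0,-1,0.3,0.5],[0,0,0,0,-1,0,1],[0,0,0,0,-1,0,1],[0,0,0,0,-1,0,1],[0,0,0,0,-1,0,1],[0,0,0,0,-1,0,1],[0,0,0,0,-1,0,1]]]';python3 -m pendant '[[[0,0,0,0,-1,0,1],[0,0,0,0,-1,0,1],[0,0,0,0,-0.7,0,1],[0,0,0,0,-0.2,0,1],[0,0,0,0,0,0,1]]]';python3 -c "
from h import *
d=snap('scene','s8.png');d=snap('top','t8.png')
a=d['img'][170:206,255:290,::-1]; cv2.imwrite('pics/t8zz.png',cv2.resize(a,None,fx=16,fy=16,interpolation=cv2.INTER_NEAREST))
s=state();print(s['eef_pos'],s['tool_rot'],s['finger_gap'],s['contact_force'])"; python3 meas.py t8.png
```

```text
t: 12.98
eef_pos: [0.6003, 0.0699, 0.1832]
tool_rot: [-179.7, 0.3, -71.4]
contact_force: [0.0, 0.1, 0.6]
finger_gap: 0.0469
t: 13.65
eef_pos: [0.6019, -0.1547, 0.2284]
tool_rot: [-178.8, 0.2, -70.6]
contact_force: [1.1, 0.0, 0.6]
finger_gap: 0.0104
t: 14.07
eef_pos: [0.5999, -0.254, 0.2323]
tool_rot: [-178.8, 0.0, -71.1]
contact_force: [0.4, -0.3, 0.5]
finger_gap: 0.0001
[ 0.60026191 -0.25182647  0.23221339] [-1.78762885e+02  3.28420396e-02 -7.09581127e+01] 2.2916146556878716e-05 [-0.27559663  0.78127588  0.41749422]
[[  5  -7 -13  21 155 121 101  85  80  38 -17 -18 -17 -18 -18 -26 -26 -25]
 [  1  -4 -12   3  64  79  61  25  -1  -6 -20 -18 -25 -28 -29 -29 -27 -28]
 [-15 -19 -18 -21  -7   9   2   6 -53 -30 -27 -24 -26 -26 -30 -26 -29 -26]
 [-17 -16 -21 -19 -21 -18 -18  -6 -34 -32 -28 -26 -27 -26 -20 -25 -26 -28]
 [-19 -18 -18 -19 -18 -18 -16   2  -3 -55 -31 -25 -16 -19 -16 -27 -27 -38]
 [ -9  -9  -9 -17 -19 -18 -20  -5  21 -53 -32 -17 -15 -18 -22 -26 -25 -37]
 [ -7  -7  -7 -10 -11 -18 -17 -13  10 -26 -58 -28 -26 -25 -18 -19 -17 -21]
 [ -5  -7  -8  -6  -9 -19 -19 -18 -17 -41 -90 -22 -1
[... 331 characters left out ...]
0 -12 -10  -8 -12 -18 -19   3  -2  -8 -10 -12 -25 -23 -22 -25 -26]
 [ -9 -11  -8 -11  -8 -11 -15 -19  -2  -7 -11  -9 -11 -22 -22 -19 -21 -18]]
[[199 228 233 234 235 232 211 230 224 172]
 [233 235 235 230 202 230 199 232 232 218]
 [231 233 229 151 155 179 135 196 233 229]
 [228 234 214 113 103 112 120 182 234 231]
 [179 232 207  99  83  87 102 171 235 234]
 [216 232 185  96  84  86 100 175 194 181]
 [230 231 186 110  85  85  96 151 158 152]
 [232 233 198 154 120 103 121 144 151 149]
 [192 175 162 158 151 149 149 153 153 152]
 [155 150 150 153 155 155 153 153 154 154]]
mark px (np.float64(272.5870389520855), np.float64(198.8721130644605)) loc [-8.33694643 57.07466418] [-7.71131456 56.97875679]
```

View pics/t8zz.png

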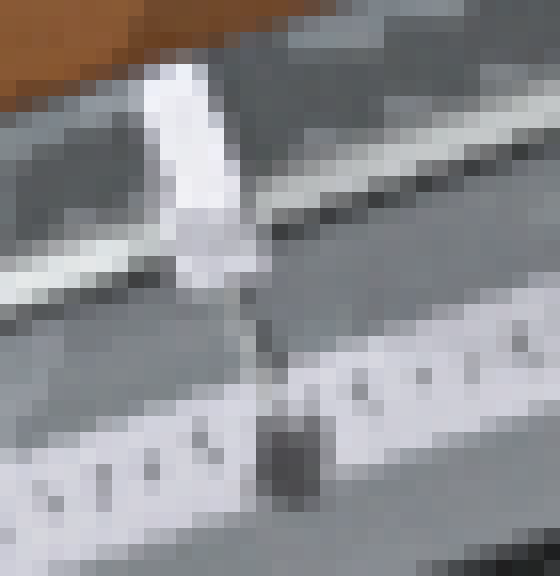

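```bash
python3 -m pendant '[[[-0.02,0.06,-0.03,-0.1,0.8,0,1],[-0.02,0.06,-0.03,-0.1,1,0,1],[-0.02,0.05,0,0,1,0,1],[0,0,0,0,0.6,-0.2,1],[0,0,0,0,0.1,-0.7,1],[0,0,0,0,0,-0.8,1],[0,0,0,0,0,0,1]]]';python3 -c "
from h import *
d=snap('scene','s9.png');cv2.imwrite('pics/s9z.png',cv2.resize(d['img'][170:275,200:350,::-1],None,fx=5,fy=5,interpolation=cv2.INTER_CUBIC))
s=state();print(s['eef_pos'],s['tool_rot'],s['finger_gap'],s['contact_force'])"
```

```text
t: 14.75
eef_pos: [0.5944, -0.128, 0.1831]
tool_rot: [-179.8, 0.1, -70.6]
contact_force: [0.5, -0.1, -0.4]
finger_gap: 0.0004
[ 0.59534081 -0.1280157   0.18532051] [-1.79656590e+02  2.69708924e-02 -7.05544201e+01] 0.0004841199734347654 [ 0.75268561 -0.23901619  0.06590756]
```

View pics/s9z.png

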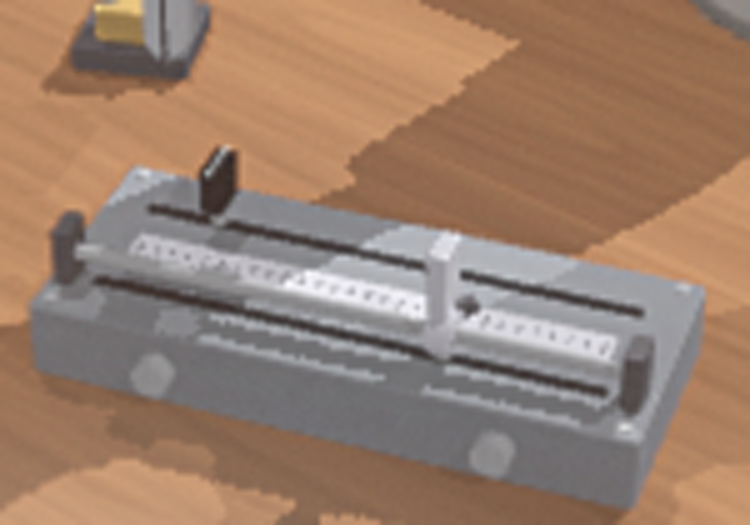

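```bash
python3 -m pendant '[[[0,0,-0.07,-0.08,-0.25,-0.1,1],[0,0,-0.07,-0.06,-0.2,-0.4,1],[0,0,0,0,-0.05,-0.6,1],[0,0,0,0,0,-0.6,1],[0,0,0,0,0,-0.3,1],[0,0,0,0,0,0,1],[0,0,0,0,0,0,1]]]';python3 -c "
from h import *
d=snap('scene','s10.png');cv2.imwrite('pics/s10z.png',cv2.resize(d['img'][170:275,200:350,::-1],None,fx=5,fy=5,interpolation=cv2.INTER_CUBIC))
s=state();print(s['eef_pos'],s['tool_rot'],s['finger_gap'],s['contact_force'])"
```

```text
t: 15.38
eef_pos: [0.5927, -0.1472, 0.1279]
tool_rot: [-179.3, -0.2, -71.8]
contact_force: [0.2, -0.5, 0.9]
finger_gap: 0.0005
[ 0.59269706 -0.1472301   0.12808318] [-179.29490766   -0.23938104  -71.84834414] 0.0005590875134519613 [-0.96551995  0.02288051 -0.0136855 ]
```

View pics/s10z.png

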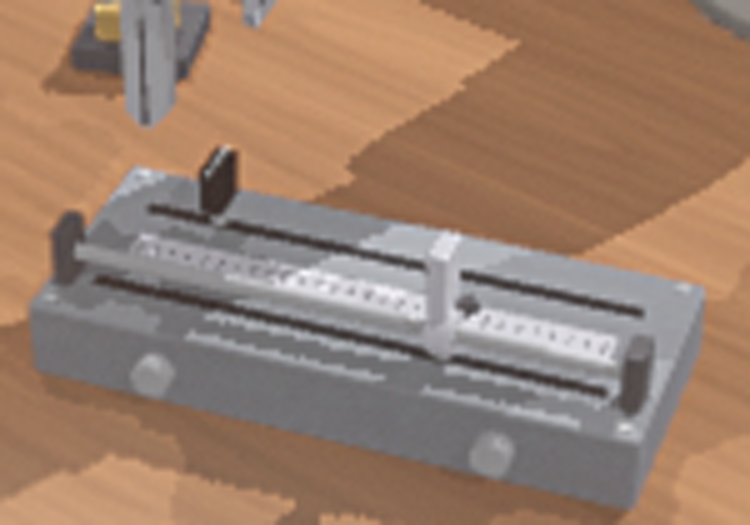

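```bash
python3 -m pendant '[[[0,0,0,0,0,-0.4,1],[0,0,0,0,0,-0.5,1],[0,0,0,0,0,-0.4,1],[0,0,0,0,0,-0.1,1],[0,0,0,0,0,0,1],[0,0,0,0,0,0,1]]]';python3 -c "
from h import *
d=snap('scene','s11.png');cv2.imwrite('pics/s11z.png',cv2.resize(d['img'][170:275,200:350,::-1],None,fx=5,fy=5,interpolation=cv2.INTER_CUBIC))
s=state();print(s['eef_pos'],s['tool_rot'],s['finger_gap'],s['contact_force'])"
```

```text
t: 15.93
eef_pos: [0.5945, -0.1479, 0.0858]
tool_rot: [-179.1, -0.4, -71.9]
contact_force: [0.4, -0.1, 0.1]
finger_gap: 0.0003
[ 0.59456481 -0.14789153  0.08597232] [-179.04851797   -0.38087214  -71.89311146] 5.180679067827291e-05 [-0.12230731  0.28114715 -0.52296823]
```

View pics/s11z.png

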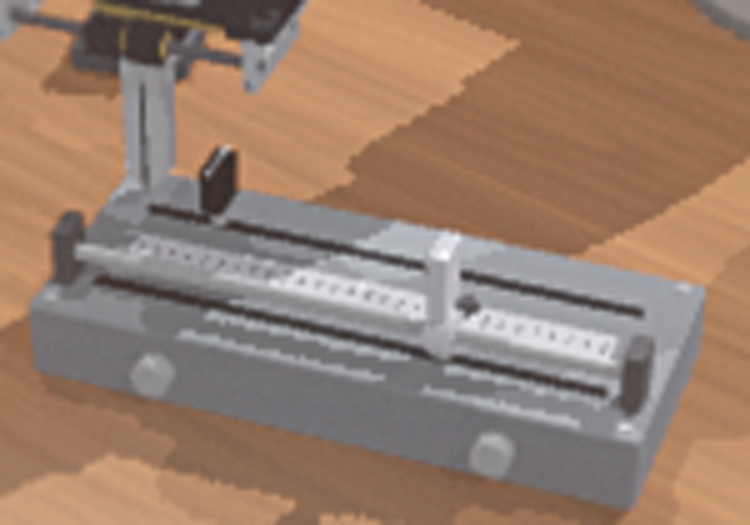

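```bash
cat > st.py <<'E'
from h import *
s=state();a=np.radians(18.4);ex=np.array([np.cos(a),np.sin(a)]);ey=np.array([-np.sin(a),np.cos(a)]);r=s['eef_pos'][:2]-[.581,.0045];f=s['contact_force'][:2]
print('loc',(r@ex*1000).round(1),(r@ey*1000).round(1),'z',s['eef_pos'][2].round(4),'F',(f@ex).round(1),(f@ey).round(1),'mom',s['wrist_torque'].round(2),s['tool_rot'].round(1),s['t'])
E
python3 -m pendant '[[[0,0,0,-0.063,0.19,0,1],[0,0,0,-0.063,0.19,0,1],[0,0,0,-0.063,0.19,0,1],[0,0,0,-0.063,0.19,0,1],[0,0,0,-0.063,0.19,0,1]]]'; python3 st.py
```

```text
t: 16.4
eef_pos: [0.5854, -0.1186, 0.0878]
tool_rot: [-178.9, -0.5, -72.0]
contact_force: [1.7, -6.4, -4.6]
finger_gap: 0.0004
loc -34.7 -118.2 z 0.0878 F -0.4 -6.6 mom [-1.4  -0.52 -0.02] [-178.9   -0.5  -72. ] 16.4
```

```bash
python3 -m pendant '[[[0,0,0,-0.063,0.19,0,1],[0,0,0,-0.063,0.19,0,1],[0,0,0,-0.063,0.19,0,1],[0,0,0,-0.063,0.19,0,1],[0,0,0,-0.063,0.19,0,1],[0,0,0,-0.063,0.19,0,1]]]'; python3 st.py;python3 -c "
from h import *
d=snap('scene','s12.png');cv2.imwrite('pics/s12z.png',cv2.resize(d['img'][170:275,200:350,::-1],None,fx=5,fy=5,interpolation=cv2.INTER_CUBIC))"
```

```text
t: 16.9
eef_pos: [0.5739, -0.0851, 0.0888]
tool_rot: [-178.8, -0.9, -72.1]
contact_force: [3.6, -4.7, -3.8]
finger_gap: 0.0007
loc -35.0 -82.8 z 0.0888 F 1.9 -5.6 mom [-1.3  -0.67 -0.03] [-178.8   -0.9  -72.1] 16.9
```

View pics/s12z.png

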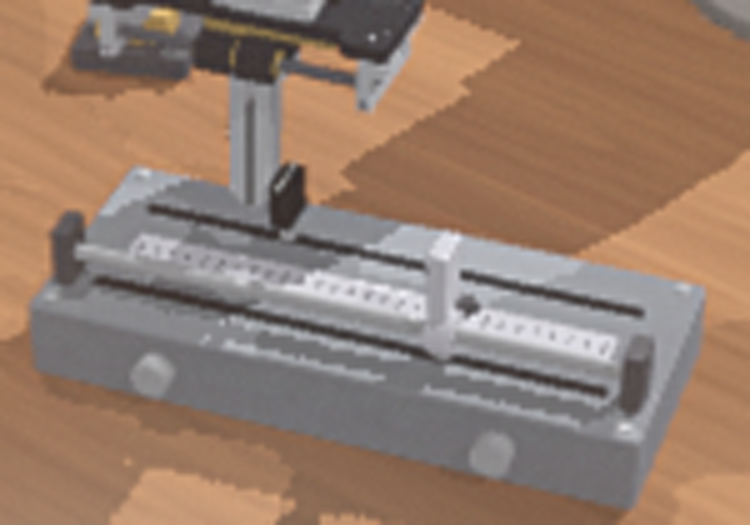

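```bash
python3 -m pendant '[[[0.02,0.05,0,-0.063,0.19,-0.02,1],[0.02,0.05,0,-0.063,0.19,-0.02,1],[0.02,0.05,0,-0.063,0.19,-0.02,1],[0.02,0.05,0,-0.063,0.19,0,1],[0,0,0,-0.03,0.09,0,1]]]'; python3 st.py
```

```text
t: 17.37
eef_pos: [0.5657, -0.0603, 0.0889]
tool_rot: [-179.8, -0.3, -72.1]
contact_force: [3.3, -5.5, -3.6]
finger_gap: 0.0006
loc -35.0 -56.6 z 0.0889 F 1.4 -6.2 mom [-1.33 -0.67  0.04] [-179.8   -0.3  -72.1] 17.3667
```

```bash
for i in 1; do python3 -m pendant '[[[0,0,0,-0.032,0.095,0,1],[0,0,0,-0.032,0.095,0,1],[0,0,0,-0.032,0.095,0,1]]]'; python3 st.py; python3 -m pendant '[[[0,0,0,-0.032,0.095,0,1],[0,0,0,-0.032,0.095,0,1]]]'; python3 st.py; done
```

```text
t: 17.62
eef_pos: [0.5631, -0.0528, 0.0892]
tool_rot: [-179.8, -0.4, -72.2]
contact_force: [3.3, -5.0, -4.4]
finger_gap: 0.0007
loc -35.1 -48.7 z 0.0892 F 1.5 -5.7 mom [-1.33 -0.7   0.03] [-179.8   -0.4  -72.2] 17.6167
t: 17.78
eef_pos: [0.5613, -0.0479, 0.0894]
tool_rot: [-179.8, -0.5, -72.2]
contact_force: [3.4, -5.2, -4.2]
finger_gap: 0.0001
loc -35.2 -43.5 z 0.0894 F 1.6 -6.1 mom [-1.3 -0.7 -0. ] [-179.8   -0.5  -72.2] 17.7833
```

```bash
python3 -m pendant '[[[0,0,0,-0.025,0.075,0,1]]]'>/dev/null; python3 st.py; python3 -m pendant '[[[0,0,0,-0.025,0.075,0,1]]]'>/dev/null; python3 st.py;python3 -m pendant '[[[0,0,0,-0.025,0.075,0,1]]]'>/dev/null; python3 st.py
```

```text
loc -35.2 -41.4 z 0.0895 F 1.2 -4.8 mom [-1.33 -0.69  0.05] [-179.7   -0.6  -72.2] 17.8667
loc -35.3 -39.4 z 0.0896 F 1.4 -7.5 mom [-1.53 -0.8  -0.  ] [-179.7   -0.6  -72.2] 17.95
loc -35.4 -37.7 z 0.0896 F 1.5 -8.7 mom [-1.75 -1.03 -0.  ] [-179.7   -0.7  -72.2] 18.0333
```

```bash
python3 -m pendant '[[[0,0,0,-0.025,0.075,0,1]]]'>/dev/null; python3 st.py; python3 -m pendant '[[[0,0,0,-0.025,0.075,0,1]]]'>/dev/null; python3 st.py
```

```text
loc -35.4 -36.2 z 0.0897 F 2.7 -8.7 mom [-1.94 -1.04  0.03] [-179.7   -0.7  -72.3] 18.1167
loc -35.4 -34.7 z 0.0898 F 1.4 -9.6 mom [-2.08 -1.13  0.03] [-179.6   -0.8  -72.3] 18.2
```

```bash
python3 -m pendant '[[[0,0,0,0.1,-0.3,0,1]]]'>/dev/null; python3 st.py; python3 -m pendant '[[[0,0,0,0.1,-0.3,0,1]]]'>/dev/null; python3 st.py
```

```text
loc -35.2 -42.6 z 0.09 F 0.5 0.7 mom [0.06 0.01 0.  ] [-179.6   -0.8  -72.2] 18.2833
loc -35.1 -52.3 z 0.0902 F 0.2 -0.5 mom [-0.01 -0.05 -0.01] [-179.6   -0.8  -72.1] 18.3667
```

```bash
python3 -m pendant '[[[0,0,0,0.1,-0.3,0,1],[0,0,0,0.05,-0.1,0.4,1],[0,0,0,0,0,0.8,1],[0,0,0,0,0,0.8,1],[0,0,0,0,0,0.8,1],[0,0,0,0,-0.5,0.8,1],[0,0,0,0,-1,0.3,1],[0,0,0,0,-1,0,1]]]';python3 -m pendant '[[[0,0,0,0,-1,0,1],[0,0,0,0,-1,0,1],[0,0,0,0,-1,0,1],[0,0,0,0,-1,0,1],[0,0,0,0,-0.3,0,1],[0,0,0,0,0,0,1]]]';python3 -c "
from h import *
d=snap('scene','s13.png');cv2.imwrite('pics/s13z.png',cv2.resize(d['img'][190:275,200:350,::-1],None,fx=5,fy=5,interpolation=cv2.INTER_CUBIC));d=snap('top','t13.png')
a=d['img'][140:245,215:370,::-1]; cv2.imwrite('pics/t13z.png',cv2.resize(a,None,fx=5,fy=5,interpolation=cv2.INTER_CUBIC))"; python3 meas.py t13.png | head -9
```

```text
t: 19.03
eef_pos: [0.5694, -0.1469, 0.2126]
tool_rot: [-179.7, -0.6, -71.9]
contact_force: [0.7, 0.3, -0.1]
finger_gap: 0.0003
t: 19.53
eef_pos: [0.5676, -0.2936, 0.2156]
tool_rot: [-179.5, -0.8, -72.3]
contact_force: [-0.7, -0.2, 0.0]
finger_gap: 0.0002
[[  4  -8 -13  20 155 130 120 103 101  63   5   4   2 -14 -17 -27 -23 -27]
 [  3  -3  -9   7  75  94  82  46  14  13   2   2  -7 -26 -27 -29 -28 -27]
 [  3   2   0  -2   7  20  10  33 -36 -11  -5  -5 -22 -27 -29 -27 -25 -25]
 [  6   4   0   3  -1  -1 -15  12 -11 -10  -6  -8 -27 -27 -18 -25 -27 -26]
 [  3   2   3   0   2   2   3  19  22 -35 -10 -20 -17 -17 -15 -25 -27 -37]
 [ 12  13  12   5   3   3   1   1  48 -31 -13 -16 -17 -18 -22 -25 -26 -34]
 [ 14  11  14  12  12   4   0  -8  29  -2 -52 -30 -25 -22 -18 -19 -17 -20]
 [ 15  14  13  12  11   2   3   0  -4 -21 -89 -22 -18 -15 -20 -26 -16 -18]
 [ 13  13  14  15  14   5   6   2 -20 -46 -45 -18 -24 -18 -21 -24 -19 -17]
```

View pics/t13z.png

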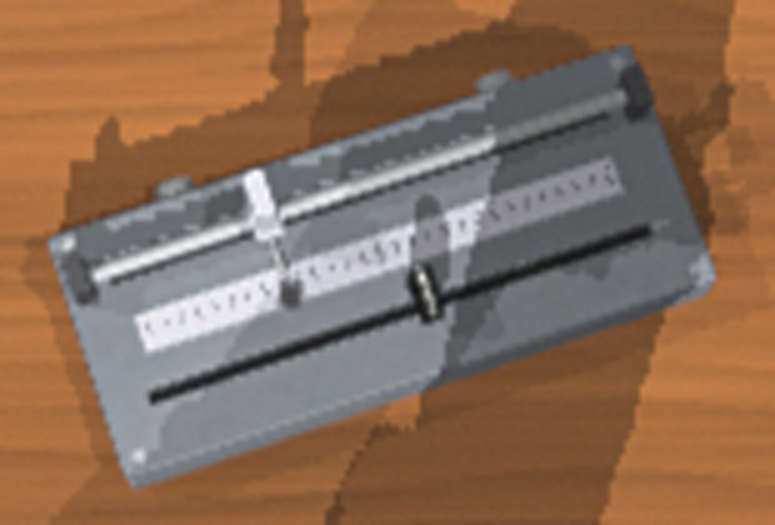

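View pics/s13z.png

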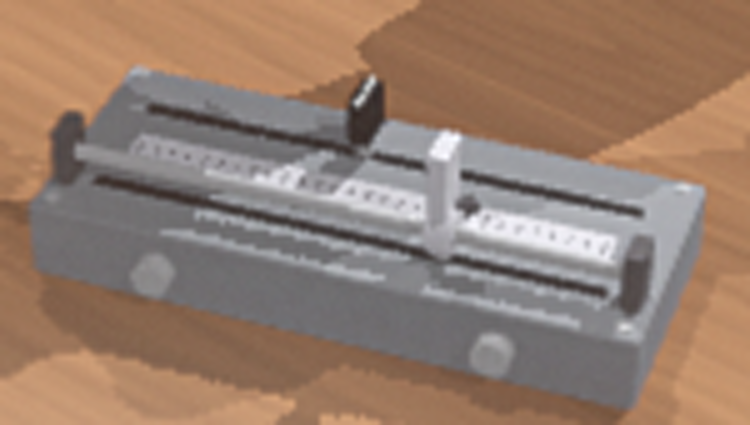

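View pics/t13.png

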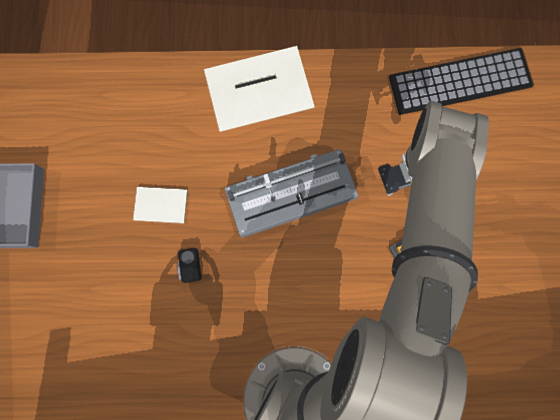

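```bash
python3 -c "
from h import *
print(finish_job())"
```

```text
the job is handed in; nothing more can be done
None
```

The stop is set at the pointer and the slider rests lightly against the buffer. I handed the job in at about 19.6 s with the arm clear of everything.

- **Stop:** I gripped the collar by its tab and slid it about 69 mm. I let go and checked from the top camera, which showed it about 3.6 mm short. I gripped it again, moved it 3.8 mm further and released it. The last pictures put the pin within about 1 mm of the pointer tip along the scale. It looked unchanged after the slider was pushed.
- **Slider:** I pushed it with closed fingers at a steady force of about 6 N. The wrist moment began to rise at contact, and I backed off at about 9.5 N. That puts the slider roughly 4–5 mm past first touch, inside the 6 mm limit but with only 1–2 mm to spare. The final pictures show its centre about 72 mm short of the stop, which fits the 45–80 mm range.
- **Surroundings:** The last top view shows the microphone and notebook where they were. The arm hid the key and mug in that view. I felt no contact with anything else, and the fingers passed well above them.
- **Disagreements:** The two cameras differed by several mm in absolute position. I relied on positions relative to the scale and on the measured tool travel instead.

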